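# Press the vial lids shut before mixing

### The job

The block mixer is about to be started. Go along its row of vials and press every hinged lid that stands ajar fully shut with the fingertips, with a light touch rather than leaning on it; the vials stay down in their wells and nothing is lifted. The two screw-capped vials are already sealed: do not press or push on them, and leave the things around the mixer where they are.

Things in the scene. Friction and masses are not known exactly. Their poses are not given: they have to be found in the camera images.
- mixer: White bench machine, fixed: housing 190 x 340 mm, 88 mm high, sloped control panel at the front, aluminium block in the top, its top face at z = 104 mm. Origin on the bench surface; x points from panel to rear, y along the rows of wells. The row nearer the panel (x = -12 mm) holds six vials, in any order, at y = -120, -72, -24, 24, 72, 120 mm; the rear row is empty.
- vial1: Loose white plastic vial, 27 mm diameter, upright in a well, with a hinged push-on lid. Origin: centre of its underside, 66 mm above the bench; z up. Rim at z = 70 mm. Lid hinge at x = -18.5 mm; the tab points to +x (along the row, within 0.3 rad of the mixer's +y). The shut lid is a disc 31 mm in diameter over the vial, top face at z = 75 mm, with a 14 mm wide tab that reaches x = +23 mm.
- lid1 (a joint): Opening angle of the lid of vial1, rad: 0 = shut, flush on the rim; it starts 0.25 to 0.6 rad ajar. It turns with friction (0.06 N m: some 1.5 N of push at the tab, 3 N at the disc's centre), has no spring and stays where it is left; at 0 it meets a firm stop.
- lid1_tab (a point): Point on the top face of the lid of vial1, near the end of its tab, 38 mm from the hinge; with the lid shut it is at x = +20, z = 75 mm in the frame of vial1.
- vial2: Loose white plastic vial, 27 mm diameter, upright in a well, with a hinged push-on lid. Origin: centre of its underside, 66 mm above the bench; z up. Rim at z = 70 mm. Lid hinge at x = -18.5 mm; the tab points to +x (along the row, within 0.3 rad of the mixer's +y). The shut lid is a disc 31 mm in diameter over the vial, top face at z = 75 mm, with a 14 mm wide tab that reaches x = +23 mm.
- lid2 (a joint): Opening angle of the lid of vial2, rad: 0 = shut, flush on the rim; it starts 0.25 to 0.6 rad ajar. It turns with friction (0.06 N m: some 1.5 N of push at the tab, 3 N at the disc's centre), has no spring and stays where it is left; at 0 it meets a firm stop.
- lid2_tab (a point): Point on the top face of the lid of vial2, near the end of its tab, 38 mm from the hinge; with the lid shut it is at x = +20, z = 75 mm in the frame of vial2.
- vial3: Loose white plastic vial, 27 mm diameter, upright in a well, with a hinged push-on lid. Origin: centre of its underside, 66 mm above the bench; z up. Rim at z = 70 mm. Lid hinge at x = -18.5 mm; the tab points to +x (along the row, within 0.3 rad of the mixer's +y). The shut lid is a disc 31 mm in diameter over the vial, top face at z = 75 mm, with a 14 mm wide tab that reaches x = +23 mm.
- lid3 (a joint): Opening angle of the lid of vial3, rad: 0 = shut, flush on the rim; it starts 0.25 to 0.6 rad ajar. It turns with friction (0.06 N m: some 1.5 N of push at the tab, 3 N at the disc's centre), has no spring and stays where it is left; at 0 it meets a firm stop.
- lid3_tab (a point): Point on the top face of the lid of vial3, near the end of its tab, 38 mm from the hinge; with the lid shut it is at x = +20, z = 75 mm in the frame of vial3.
- vial4: Loose white plastic vial, 27 mm diameter, upright in a well, with a hinged push-on lid. Origin: centre of its underside, 66 mm above the bench; z up. Rim at z = 70 mm. Lid hinge at x = -18.5 mm; the tab points to +x (along the row, within 0.3 rad of the mixer's +y). The shut lid is a disc 31 mm in diameter over the vial, top face at z = 75 mm, with a 14 mm wide tab that reaches x = +23 mm.
- lid4 (a joint): Opening angle of the lid of vial4, rad: 0 = shut, flush on the rim; it starts 0.25 to 0.6 rad ajar. It turns with friction (0.06 N m: some 1.5 N of push at the tab, 3 N at the disc's centre), has no spring and stays where it is left; at 0 it meets a firm stop.
- lid4_tab (a point): Point on the top face of the lid of vial4, near the end of its tab, 38 mm from the hinge; with the lid shut it is at x = +20, z = 75 mm in the frame of vial4.
- screwvial1: Loose white plastic vial of the same diameter in the same row, already closed with a tall ribbed screw cap (32 mm diameter, 26 mm high); its top is 86 mm above its origin, so 11 mm higher than a shut lid. Origin: centre of the underside, 66 mm above the bench.
- screwvial2: Loose white plastic vial of the same diameter in the same row, already closed with a tall ribbed screw cap (32 mm diameter, 26 mm high); its top is 86 mm above its origin, so 11 mm higher than a shut lid. Origin: centre of the underside, 66 mm above the bench.
- bottle: Bystander: amber glass bottle with black cap, 60 mm diameter, 125 mm high, on the bench to the +y side of the mixer. Origin: centre of the underside.
- dish: Bystander: clear round culture dish, 90 mm diameter, 16 mm high, on the bench to the -y side of the mixer. Origin: centre of the underside.
- slidebox: Bystander: blue plastic box for slides, 85 x 42 x 34 mm, on the bench to the -y side of the mixer. Origin: centre of the underside.
Things that resemble listed ones, but are neither listed nor needed, are in the scene too. What is shaped like the vial2 but orange, red or turquoise is not meant.

How it is judged:
At the end, for the whole second after the job is handed in: All four hinged lids are shut (within 0.06 rad, about 2 mm at the tab), all six vials are upright (within 7 degrees) and down in their wells (within 4 mm), and the bottle, dish and slide box are within 20 mm of where they stood (value of joint each of lid1, lid2, lid3, lid4 below 0.06 rad and z of each of vial1, vial2, vial3, vial4, screwvial1, screwvial2 in the frame of mixer below 0.07 m and angle between each of vial1, vial2, vial3, vial4, screwvial1, screwvial2's own z axis and vertical below 0.12 rad and distance of each of bottle, dish, slidebox from where it was at the start of the episode below 0.02 m); the robot touches nothing.
It fails at once if a vial is lifted more than 8 mm in its well (z of any of vial1, vial2, vial3, vial4, screwvial1, screwvial2 in the frame of mixer above 0.074 m).
It fails at once if a lidded vial is pressed with more than 40 N (contact force between any of the arm, the fingers and vial1 above 40 N or contact force between any of the arm, the fingers and vial2 above 40 N or contact force between any of the arm, the fingers and vial3 above 40 N or contact force between any of the arm, the fingers and vial4 above 40 N).
It fails at once if a screw-capped vial is pressed or pushed with more than 4 N (contact force between any of the arm, the fingers and screwvial1 above 4 N or contact force between any of the arm, the fingers and screwvial2 above 4 N).
It fails at once if the bottle, dish or slide box is shifted by more than 20 mm, or lifted (distance of any of bottle, dish, slidebox from where it was at the start of the episode above 0.02 m).
It also fails if it takes over 48 s, if anything falls off the work surface, if the arm or the gripper's body presses on something with over 40 N, if the wrist force passes 120 N, or if a joint passes its speed limit or range.

### The arm

A 7-joint arm with a two-finger parallel gripper is mounted at the origin on the work surface. World frame = base frame: x ahead of the robot, y to its left, z up, the work surface at z = 0. Lengths are in m, angles in rad, forces in N, time in s.
With the tool pointing down it reaches from about 0.425 to 0.875 m from the base axis. Payload 8.4 kg.
Tool frame: the origin (TCP) lies between the finger pads; the fingertips stand 11 mm ahead of it and the grasp point (between the pads) lies 8 mm behind it; z points along the fingers, y is the direction in which the jaws open and shut (so a half turn about z gives the same grasp; the last joint's range is limited). The gripper opens to 87 mm and grips with 3 to 60 N. Pads are 19 mm wide; open, the fingers measure 117 mm over their backs; the gripper's body (75 mm by 190 mm) begins 51 mm behind the grasp point.
Start: joints at [-1.278, 0.333, 0.04, 1.465, -0.013, 1.343, -0.059], TCP at [0.248, 0.601, 0.234] pointing down, gripper open.
Joint ranges: [-2.58, 2.58], [-0.38, 2.09], [-1.3, 1.39], [0.25, 2.4], [-1.5, 4.64], [0.08, 2.09], [-2.65, 2.65]. Speed limits (rad/s): [2.22, 2.22, 2.79, 2.79, 3.14, 3.14, 3.14].

### API

Orientations are given as a 3x3 rotation matrix whose columns are the frame's x, y, z axes.
In Python, from plant import bot gives the robot as it stands. The module is installed in compiled form; this text tells all that it offers.
- The arm moves only by the tool play_rows, never from a script. Its argument "motion" is text: rows parted by semicolons, each of 7 numbers parted by spaces: the turn, a rotation vector about the tool's x, y, z in rad, then the shift along the tool's x, y, z in cm, then the finger opening in cm, from 0 to 8.7. A call has exactly 8 rows; each row shifts and turns the pose as measured when the row begins, along the tool's axes as they then stand; what a row does not reach is not made up. A row lasts 1/12 s, in which the tool goes at most 41.7 mm and 7.16 degrees, less where a joint would pass 70% of its speed; a pose out of reach is approached as far as the arm can. A call with a gripper value outside its range is refused whole. The fingers move at their own pace and stop on an object; the grip force is fixed at half the most. Time passes only in rows, so rows that do not move let the fingers close, or fill a call up. It gives the time, the measured TCP pose, the force and the opening at its end, in the units of the state.
- bot.state(): the state, without advancing time (a new reading comes with each control period).
- bot.snapshot(name): name is "scene" or "top" or "wrist"; returns the picture (384x512x3 uint8, red, green, blue); there is no depth.
- bot.calibration(name): a dict with "fx", "fy", "cx", "cy" (pixels), "view" (4x4, takes a point from world to camera coordinates); the wrist camera has in their place "mount" (4x4, takes a point from camera to tool coordinates, whose origin is the TCP and whose axes are the flange's). Camera axes: x right, y down, z forward; pixel columns grow to the right and rows downward; lengths in m; the calibration is good to about 2 mm. A picture is of the moment at which its call begins: read the wrist's pose just before it. calibration takes no time and is no camera call.
- bot.job_done(): hands the job in, once; it reports no verdict.
The state is a dict: "clock": time; "qpos": joint angles; "joint_velocities": joint speeds; "effort": joint torques, N m; "eef_pos": TCP position; "tool_rot": TCP orientation; "force": force on the tool from outside, world axes, zero at the start; "ft_torque": the same for the moment, N m; "opening": finger opening in m.
Only numpy, scipy, OpenCV 4.12 (cv2) and the standard library are available. Lean on these libraries where they do the work, as an engineer would, in place of code of your own. Each camera call takes 0.05 s, during which the arm holds its last target.

## Working session

There is one attempt and no reset: what is moved stays moved. The work goes in short steps, Python scripts to look and compute and a tool call to move; the robot and the scene stay as the last step left them, time stands still between calls to the robot, and variables do not carry over. Pictures are saved under pics/ and viewed, and the job is handed in when it is done.

Besides the shell and the picture viewer there is one more tool, called by a JSON object that holds its "method" and its "body". play_rows: Moves the arm, as the interface text tells. Its arguments: {"type":"object","properties":{"motion":{"type":"string"}},"required":["motion"]}

```bash
mkdir -p pics; python3 - <<'E'
from plant import bot
import cv2,numpy as np
np.set_printoptions(precision=4,suppress=True)
s=bot.state();print(s)
for n in("scene","top"):
    im=bot.snapshot(n);cv2.imwrite(f"pics/{n}0.png",im[:,:,::-1]);print(n,bot.calibration(n))
print(bot.calibration("wrist"))
E
```

```text
{'clock': 0.0, 'qpos': array([-1.2782,  0.3339,  0.0399,  1.4663, -0.0134,  1.3432, -0.0585]), 'joint_velocities': array([-0.0004, -0.0007,  0.0001, -0.0009,  0.0014, -0.0011,  0.0009]), 'effort': array([  0.0007, -65.6382,   1.335 , -40.379 ,  -0.0598,   0.0451,
         0.0002]), 'eef_pos': array([0.2481, 0.6003, 0.2326]), 'tool_rot': array([[-0.9242,  0.3819, -0.0005],
       [ 0.3819,  0.9242, -0.0015],
       [-0.0001, -0.0016, -1.    ]]), 'force': array([-0.6873,  0.5315, -0.4499]), 'ft_torque': array([ 0.0344,  0.016 , -0.0397]), 'opening': 0.08716594409316286}
scene {'fx': 483.97055075048115, 'fy': 483.97055075048115, 'cx': 251.56415171546186, 'cy': 191.57370236679986, 'view': array([[ 0.4857,  0.8741, -0.0047, -0.3087],
       [ 0.547 , -0.3082, -0.7783, -0.2232],
       [-0.6818,  0.3755, -0.6278,  1.5408],
       [ 0.    ,  0.    ,  0.    ,  1.    ]])}
top {'fx': 352.0274735236435, 'fy': 352.0274735236435, 'cx': 257.56462712510887, 'cy': 194.42774951730047, 'view': array([[-0.0044, -0.9997,  0.0256,  0.0231],
       [-0.9843, -0.0002, -0.1764,  0.5856],
       [ 0.1764, -0.0259, -0.984 ,  0.7753],
       [ 0.    ,  0.    ,  0.    ,  1.    ]])}
{'fx': 335.18384669139465, 'fy': 335.18384669139465, 'cx': 255.22961320949653, 'cy': 191.6135949236745, 'mount': array([[-0.0009, -0.9675, -0.253 ,  0.0688],
       [ 1.    , -0.0007, -0.0009, -0.0004],
       [ 0.0007, -0.253 ,  0.9675, -0.1503],
       [ 0.    ,  0.    ,  0.    ,  1.    ]])}
```

View pics/scene0.png

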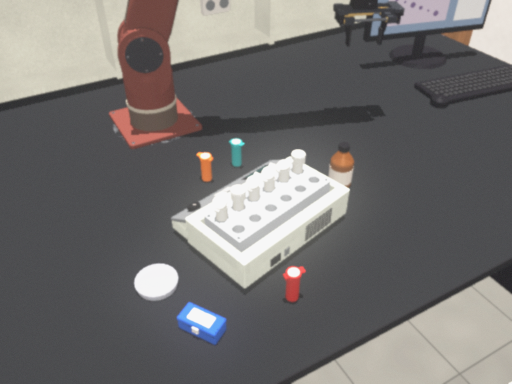

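View pics/top0.png

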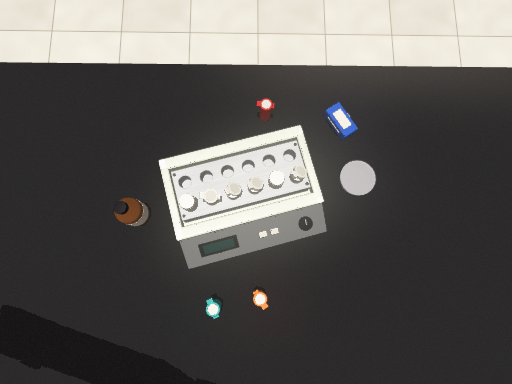

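```bash
python3 - <<'E'
import cv2
a=cv2.imread("pics/top0.png");cv2.imwrite("pics/topc.png",cv2.resize(a[120:245,155:330],None,fx=4.5,fy=4.5,interpolation=cv2.INTER_CUBIC))
a=cv2.imread("pics/scene0.png");cv2.imwrite("pics/scenec.png",cv2.resize(a[135:275,170:355],None,fx=4.2,fy=4.2,interpolation=cv2.INTER_CUBIC))
E
```

```text
(no output)
```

View pics/topc.png

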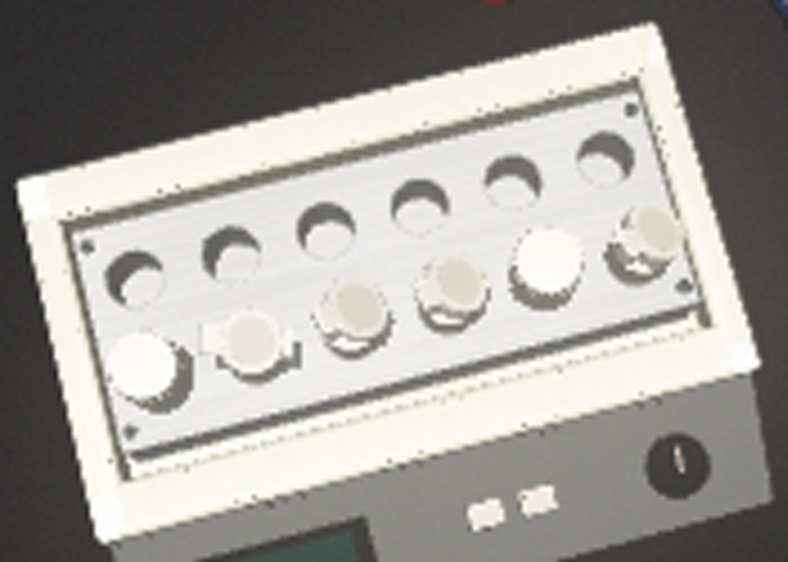

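View pics/scenec.png

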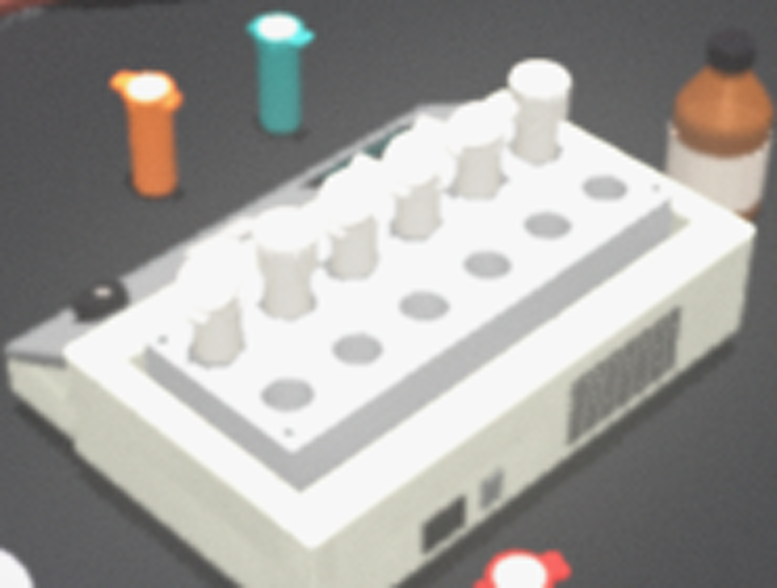

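```bash
cat > h.py <<'E'
import numpy as np,cv2
from plant import bot
np.set_printoptions(precision=4,suppress=True)
def cam(n,st=None):
    c=bot.calibration(n);K=np.array([[c['fx'],0,c['cx']],[0,c['fy'],c['cy']],[0,0,1]])
    if n!='wrist': V=np.array(c['view'])
    else:
        T=np.eye(4);T[:3,:3]=st['tool_rot'];T[:3,3]=st['eef_pos'];V=np.linalg.inv(T@np.array(c['mount']))
    return K,V
def ray(K,V,uv,z):
    R=V[:3,:3];o=-R.T@V[:3,3];d=R.T@np.linalg.inv(K)@np.array([uv[0],uv[1],1.])
    return o+d*(z-o[2])/d[2]
def proj(K,V,p):
    q=K@(V[:3,:3]@np.asarray(p)+V[:3,3]);return q[:2]/q[2]
E
python3 - <<'E'
from h import *
K,V=cam('top');R=V[:3,:3];print('cam',-R.T@V[:3,3])
f=lambda u,v:(u/4.5+155-.4,v/4.5+120-.4)
A=ray(K,V,f(146,367),.152);B=ray(K,V,f(545,265),.152);print(A,B,np.linalg.norm(A-B))
ey=(A-B)/np.linalg.norm(A-B);yaw=np.arctan2(-ey[0],ey[1]);ex=np.array([ey[1],-ey[0],0])
O=(A+B)/2-ey*.024+ex*.012;O[2]=0;print('O',O,'yaw',yaw)
w=[(135,279),(231,255),(326,231),(420,207),(512,183),(605,158)]
for p in w:
    q=ray(K,V,f(*p),.104)-O;print('well',ex@q,ey@q)
for p in [(17,183),(655,22),(757,367),(100,543)]:
    q=ray(K,V,f(*p),.088)-O;print('corner',ex@q,ey@q)
K,V=cam('scene')
for x,y,z in[(-12,120,152),(-12,-72,152),(-12,72,141),(-12,24,141),(-12,-24,141),(-12,-120,141)]:
    print(proj(K,V,O+ex*x/1e3+ey*y/1e3+[0,0,z/1e3]))
E
```

```text
cam [0.4397 0.0433 0.8656]
[0.5537 0.1686 0.152 ] [ 0.6013 -0.0134  0.152 ] 0.18818234876106638
O [0.5952 0.0574 0.    ] yaw 0.2560824475558971
well 0.04140643108098449 0.11974318299183641
well 0.041333048273172655 0.07165631960789257
well 0.0413828370600713 0.023629403526102252
well 0.04155739661732288 -0.024334389709996358
well 0.041983208488734935 -0.07174950603996648
well 0.04278601576207475 -0.12020108827289613
corner 0.10868860621038517 0.1679695380371637
corner 0.11083510655924483 -0.16842974968205243
corner -0.07630905108123973 -0.16743976633228355
corner -0.07786161603765782 0.16714423853826085
[297.8582 152.491 ]
[237.2562 188.0044]
[283.5873 164.6629]
[268.9121 173.3528]
[253.5259 182.4638]
[220.4034 202.0773]
```

```bash
cat >> h.py <<'E'
YAW=0.2545;O=np.array([.5952,.0574,0])
ex=np.array([np.cos(YAW),np.sin(YAW),0]);ey=np.array([-np.sin(YAW),np.cos(YAW),0])
def M(x,y,z): return O+ex*x/1e3+ey*y/1e3+np.array([0,0,z/1e3])
def delta(p):
    s=bot.state();R=np.array(s['tool_rot']);d=R.T@(np.asarray(p)-s['eef_pos'])*100
    Rt=np.column_stack([ey,ex,[0,0,-1]])  # x=ey,y=z cross x
    Rt[:,1]=np.cross(Rt[:,2],Rt[:,0])
    rv=cv2.Rodrigues(R.T@Rt)[0].ravel()
    print('t',s['clock'],'pos',s['eef_pos'],'F',s['force'],'open',s['opening'],'q',s['qpos'])
    print('shift cm',d,'turn',rv,'mixer x,y mm',ex@(s['eef_pos']-O)*1e3,ey@(s['eef_pos']-O)*1e3)
E
python3 -c "
from h import *
delta(M(-12,77,210))"
```

```text
t 0.1 pos [0.2481 0.6003 0.2328] F [-0.4429  0.3186  0.1647] open 0.08700570721606345 q [-1.2782  0.3338  0.0399  1.4662 -0.0134  1.3433 -0.0585]
shift cm [-47.2218 -31.4954   2.3253] turn [-0.0013  0.0008  0.9245] mixer x,y mm -199.2674384429554 612.8544334971588
```

{"method": "play_rows", "body": {"motion": "0 0 0.115 0 0 0 0;0 0 0.115 0 0 0 0;0 0 0.115 0 0 0 0;0 0 0.115 0 0 0 0;0 0 0.115 0 0 0 0;0 0 0.115 0 0 0 0;0 0 0.115 0 0 0 0;0 0 0.115 0 0 0 0"}}

```text
clock: 0.77
eef_pos: [0.2475, 0.5982, 0.2283]
tool_rot: [[-0.219, 0.976, -0.003], [0.976, 0.219, -0.009], [-0.008, -0.005, -1.0]]
force: [-0.4, -0.7, 0.1]
opening: 0.0417
```

```bash
python3 -c "
from h import *
delta(M(-12,77,210))"
```

```text
t 0.7667 pos [0.2475 0.5982 0.2283] F [-0.4478 -0.728   0.1234] open 0.041725507798289936 q [-1.3829  0.338   0.1763  1.4768 -0.0596  1.3414 -0.9818]
shift cm [-52.7087  20.6425   2.1502] turn [-0.005   0.0078 -0.0339] mixer x,y mm -200.31494891779906 610.942729761897
```

{"method": "play_rows", "body": {"motion": "0 0 -0.01 -3.3 1.3 -0.05 0;0 0 -0.01 -3.3 1.3 -0.05 0;0 0 -0.01 -3.3 1.3 -0.05 0;0 0 0 -3.3 1.3 -0.05 0;0 0 0 -3.3 1.3 -0.05 0;0 0 0 -3.3 1.3 -0.05 0;0 0 0 -3.3 1.3 -0.05 0;0 0 0 -3.3 1.3 -0.05 0"}}

```text
clock: 1.43
eef_pos: [0.4072, 0.3631, 0.2284]
tool_rot: [[-0.255, 0.967, -0.01], [0.967, 0.254, -0.013], [-0.01, -0.013, -1.0]]
force: [1.6, 0.9, -0.3]
opening: 0.0008
```

```bash
python3 -c "
from h import *
delta(M(-12,77,210))"
```

```text
t 1.4333 pos [0.4072 0.3631 0.2284] F [ 1.6251  0.9409 -0.2948] open 0.000771450540639451 q [-1.1018  0.1334  0.3212  1.7298 -0.0411  1.3016 -0.5143]
shift cm [-26.6218   9.2495   1.9893] turn [-0.0128  0.0102  0.0028] mixer x,y mm -104.99993606441994 343.15063534629525
```

Take a wrist view of the row from above on the way.

{"method": "play_rows", "body": {"motion": "-0.004 0.003 0 -3.3 1.15 -0.15 0;-0.004 0.003 0 -3.3 1.15 -0.15 0;-0.004 0.003 0 -3.3 1.15 -0.15 0;0 0 0 -3.3 1.15 -0.15 0;0 0 0 -3.3 1.15 -0.15 0;0 0 0 -3.3 1.15 -0.15 0;0 0 0 -3 1.15 -0.1 0;0 0 0 -3 1.15 -0.1 0"}}

```text
clock: 2.1
eef_pos: [0.5662, 0.1223, 0.239]
tool_rot: [[-0.254, 0.967, -0.002], [0.967, 0.254, -0.001], [-0.001, -0.003, -1.0]]
force: [0.8, 0.7, -0.5]
opening: 0.0002
```

```bash
python3 -c "
from h import *
delta(M(-12,77,210))
cv2.imwrite('pics/w1.png',cv2.resize(bot.snapshot('wrist')[:,:,::-1],(768,576)))
K,V=cam('wrist',bot.state())
for y,z in [(120,152),(72,141),(24,141),(-24,141),(-72,152),(-120,141)]: print(y,proj(K,V,M(-12,y,z))*1.5)
"
```

```text
t 2.1 pos [0.5662 0.1223 0.239 ] F [ 0.801   0.7021 -0.4794] open 0.00018488335802611082 q [-0.7585  0.1997  0.5447  1.656  -0.1055  1.3181  0.0608]
shift cm [ 0.6905 -0.0214  2.8968] turn [-0.0025  0.0007  0.0023] mixer x,y mm -11.696945312267834 70.11619323031832
120 [379.8517 178.6167]
72 [380.6957 274.1775]
24 [381.3216 361.9098]
-24 [381.8923 441.8909]
-72 [382.3783 528.7517]
-120 [382.8946 582.3747]
```

View pics/w1.png

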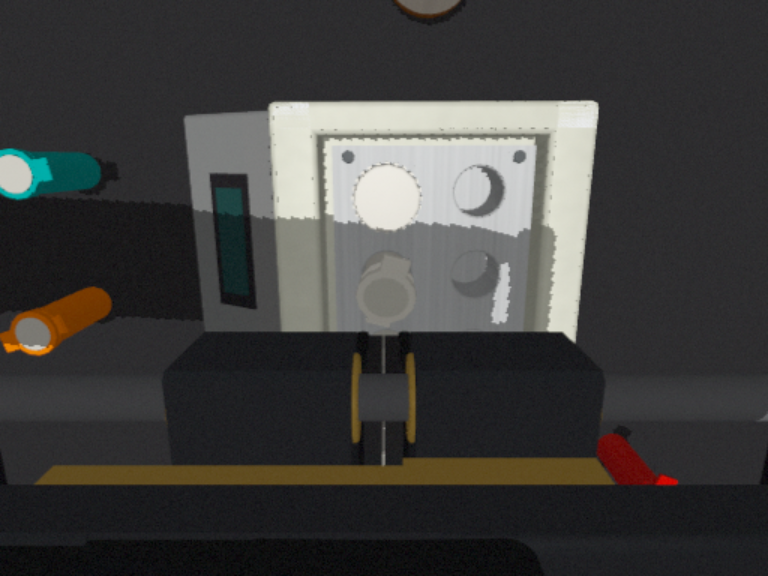

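```bash
python3 -c "
from h import *
s=bot.state();im=bot.snapshot('wrist')
cv2.imwrite('pics/w2.png',cv2.resize(im[:,:,::-1],(768,576)))
K,V=cam('wrist',s);print(s['eef_pos'],ey@(s['eef_pos']-O))
for x,y,z in [(-12,120,152),(-12,72,141),(42,120,104),(42,72,104)]: print(y,proj(K,V,M(x,y,z))*1.5)
T=np.eye(4)
m=np.linalg.inv(bot.calibration('wrist')['mount'])
for p in [(0,0,.011),(0,.015,.011),(.0095,.015,.011),(.0095,-.015,.011),(.0095,.015,-.03)]: print(p,proj(K,m,p)*1.5)
"
```

```text
[0.5694 0.1149 0.2394] 0.06214979275452836
120 [379.8488 178.6151]
72 [380.6931 274.1761]
120 [477.9108 173.8253]
72 [474.3528 258.8144]
(0, 0, 0.011) [383.8893 360.9255]
(0, 0.015, 0.011) [427.3825 360.8912]
(0.0095, 0.015, 0.011) [427.9848 334.903 ]
(0.0095, -0.015, 0.011) [339.7765 334.974 ]
(0.0095, 0.015, -0.03) [441.6075 389.0043]
```

View pics/w2.png

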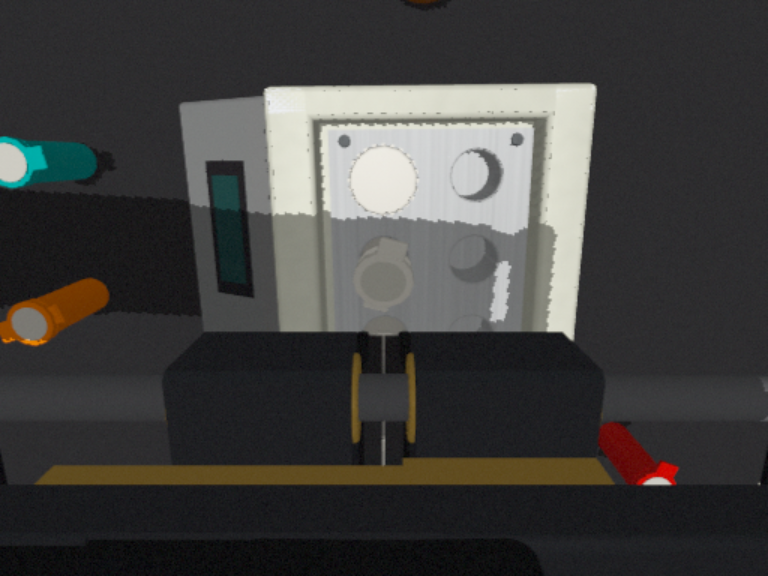

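{"method": "play_rows", "body": {"motion": "0 0 0 1 0 1 0;0 0 0 0.5 0 1 0;0 0 0 0 0 1 0;0 0 0 0 0 1 0;0 0 0 0 0 1 0;0 0 0 0 0 0.4 0;0 0 0 0 0 0 0;0 0 0 0 0 0 0"}}

```text
clock: 2.87
eef_pos: [0.5598, 0.1373, 0.1755]
tool_rot: [[-0.251, 0.968, -0.007], [0.968, 0.251, -0.005], [-0.003, -0.008, -1.0]]
force: [-0.5, -0.2, 0.4]
opening: 0.0009
```

```bash
python3 -c "
from h import *
delta(M(-12,77,152))"
```

```text
t 2.8667 pos [0.5598 0.1373 0.1755] F [-0.4504 -0.2118  0.3597] open 0.0009229732301890978 q [-0.7684  0.2442  0.527   1.7407 -0.1274  1.1999  0.047 ]
shift cm [-0.9193  0.2386  2.3523] turn [-0.0083  0.0032 -0.0005] mixer x,y mm -14.187045253191824 86.2690271995474
```

{"method": "play_rows", "body": {"motion": "-0.003 0 0 -0.2 0.05 0 0;-0.003 0 0 -0.2 0.05 0 0;0 0 0 -0.2 0.05 0 0;0 0 0 -0.1 0 0 0;0 0 0 0 0 0 0;0 0 0 0 0 0 0;0 0 0 0 0 0 0;0 0 0 0 0 0 0"}}

```text
clock: 3.53
eef_pos: [0.5648, 0.1298, 0.178]
tool_rot: [[-0.25, 0.968, 0.003], [0.968, 0.25, -0.002], [-0.003, 0.002, -1.0]]
force: [0.6, 0.9, 0.7]
opening: 0.0004
```

```bash
python3 -c "
from h import *
delta(M(-12,77,152))"
```

```text
t 3.5333 pos [0.5648 0.1298 0.178 ] F [0.63   0.9431 0.7005] open 0.0004267554536326195 q [-0.7583  0.2411  0.5322  1.7395 -0.1278  1.1937  0.0609]
shift cm [-0.0609 -0.0883  2.5963] turn [ 0.0023  0.0027 -0.0017] mixer x,y mm -11.176620723477152 77.6765511834425
```

Positioned well. Now descend slowly (to about 8 mm above the shut height), then feel.

{"method": "play_rows", "body": {"motion": "0 0 0 0 0 0.2 0;0 0 0 0 -0.05 0.2 0;0 0 0 0 0 0.2 0;0 0 0 0 0 0.2 0;0 0 0 0 0 0.2 0;0 0 0 0 0 0.2 0;0 0 0 0 0 0.1 0;0 0 0 0 0 0 0"}}

```text
clock: 4.2
eef_pos: [0.564, 0.13, 0.1631]
tool_rot: [[-0.251, 0.968, 0.002], [0.968, 0.251, -0.002], [-0.003, 0.002, -1.0]]
force: [-0.0, 0.2, 0.3]
opening: 0.0005
```

```bash
python3 -c "
from h import *
delta(M(-12,77,152))"
```

```text
t 4.2 pos [0.564  0.13   0.1631] F [-0.0014  0.2358  0.2801] open 0.0004538144476542314 q [-0.7555  0.2534  0.5294  1.758  -0.1353  1.1654  0.0667]
shift cm [-0.1052 -0.0059  1.1093] turn [ 0.0016  0.0027 -0.0011] mixer x,y mm -11.958048539764388 78.08184478423362
```

{"method": "play_rows", "body": {"motion": "0 0 0 0 0 0.15 0;0 0 0 -0.05 0 0.15 0;0 0 0 0 0 0.15 0;0 0 0 0 0 0.15 0;0 0 0 0 0 0.1 0;0 0 0 0 0 0.05 0;0 0 0 0 0 0 0;0 0 0 0 0 0 0"}}

```text
clock: 4.87
eef_pos: [0.5648, 0.1308, 0.1559]
tool_rot: [[-0.252, 0.968, 0.004], [0.968, 0.252, -0.0], [-0.001, 0.004, -1.0]]
force: [-0.2, 0.3, 1.8]
opening: 0.0006
```

```bash
python3 -c "
from h import *
delta(M(-12,77,152))
cv2.imwrite('pics/w3.png',cv2.resize(bot.snapshot('wrist')[:,:,::-1][60:240,180:340],(640,720))[:600])"
```

```text
t 4.8667 pos [0.5648 0.1308 0.1559] F [-0.1598  0.3248  1.7629] open 0.0006231944274660084 q [-0.7531  0.2607  0.5275  1.7656 -0.1415  1.1495  0.0717]
shift cm [-0.1697 -0.1033  0.387 ] turn [ 0.0037  0.0011 -0.0001] mixer x,y mm -10.981473167466037 78.70086818083152
```

View pics/w3.png

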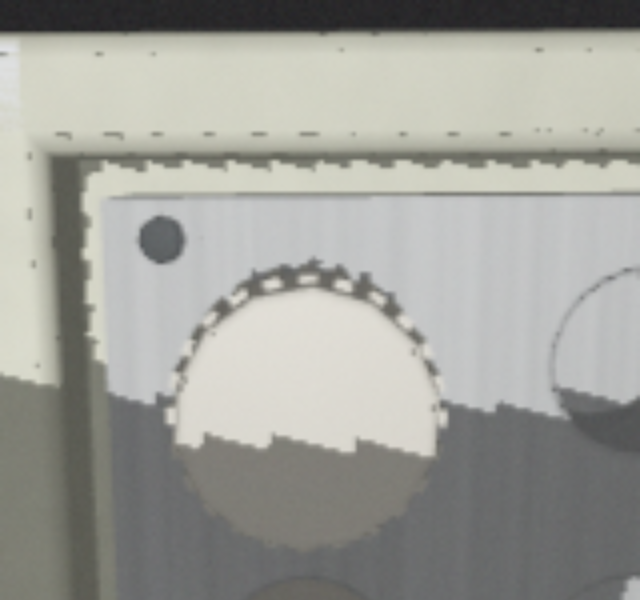

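{"method": "play_rows", "body": {"motion": "0 0 0 -0.1 -0.05 0.1 0;0 0 0 0 0 0.1 0;0 0 0 0 0 0.1 0;0 0 0 0 0 0.05 0;0 0 0 0 0 0.05 0;0 0 0 0 0 0.05 0;0 0 0 0 0 0.05 0;0 0 0 0 0 0.05 0"}}

```text
clock: 5.58
eef_pos: [0.5656, 0.1308, 0.1526]
tool_rot: [[-0.252, 0.968, 0.007], [0.968, 0.252, 0.003], [0.001, 0.007, -1.0]]
force: [-2.7, 0.1, 7.2]
opening: 0.0005
```

```bash
python3 -c "
from h import *
delta(M(-12,77,152))"
```

```text
t 5.5833 pos [0.5656 0.1308 0.1526] F [-2.6961  0.1058  7.2423] open 0.0005047552450531245 q [-0.7507  0.2631  0.5267  1.77   -0.1457  1.1398  0.0761]
shift cm [-0.1525 -0.183   0.0566] turn [ 0.007  -0.0011  0.0004] mixer x,y mm -10.174812223065873 78.52479036471482
```

{"method": "play_rows", "body": {"motion": "0 0 0 0 -0.05 0.1 0;0 0 0 0 0 0.1 0;0 0 0 0 0 0.1 0;0 0 0 0 0 0.1 0;0 0 0 0 0 0.1 0;0 0 0 0 0 0.1 0;0 0 0 0 0 0.1 0;0 0 0 0 0 0.1 0"}}

```text
clock: 6.25
eef_pos: [0.5658, 0.131, 0.1524]
tool_rot: [[-0.252, 0.968, 0.008], [0.968, 0.252, 0.008], [0.005, 0.01, -1.0]]
force: [-5.2, -0.6, 11.7]
opening: 0.0003
```

```bash
python3 -c "
from h import *
delta(M(-12,77,152))"
```

```text
t 6.25 pos [0.5658 0.131  0.1524] F [-5.1563 -0.5665 11.6721] open 0.0003142532882128181 q [-0.7486  0.2615  0.5265  1.772  -0.1499  1.1366  0.0795]
shift cm [-0.1673 -0.2046  0.0418] turn [ 0.0099 -0.0055 -0.0002] mixer x,y mm -9.957566012514436 78.67067188885343
```

{"method": "play_rows", "body": {"motion": "0 0 0 0 0 -0.5 0;0 0 0 0 0 -0.8 0;0.005 -0.003 0 0 0 -0.8 0;0.003 -0.002 0 -0.8 -0.1 -0.2 0;0 0 0 -0.9 0 0 0;0 0 0 -0.8 0 0 0;0 0 0 0 0 0 0;0 0 0 0 0 0 0"}}

```text
clock: 6.92
eef_pos: [0.5714, 0.1011, 0.1772]
tool_rot: [[-0.249, 0.968, 0.001], [0.968, 0.249, -0.002], [-0.003, -0.0, -1.0]]
force: [-0.2, -0.4, -0.9]
opening: 0.0004
```

```bash
python3 -c "
from h import *
delta(M(-12,29,152))
s=bot.state();im=bot.snapshot('wrist')
cv2.imwrite('pics/w4.png',cv2.resize(im[:,:,::-1],(768,576)))
"
```

```text
t 6.9167 pos [0.5714 0.1011 0.1772] F [-0.1885 -0.449  -0.8603] open 0.0003824818470904836 q [-0.7191  0.2468  0.5478  1.7373 -0.1345  1.1954  0.1168]
shift cm [-1.9215  0.0079  2.5206] turn [-0.      0.0025 -0.0023] mixer x,y mm -12.03306751672578 48.278660616050914
```

View pics/w4.png

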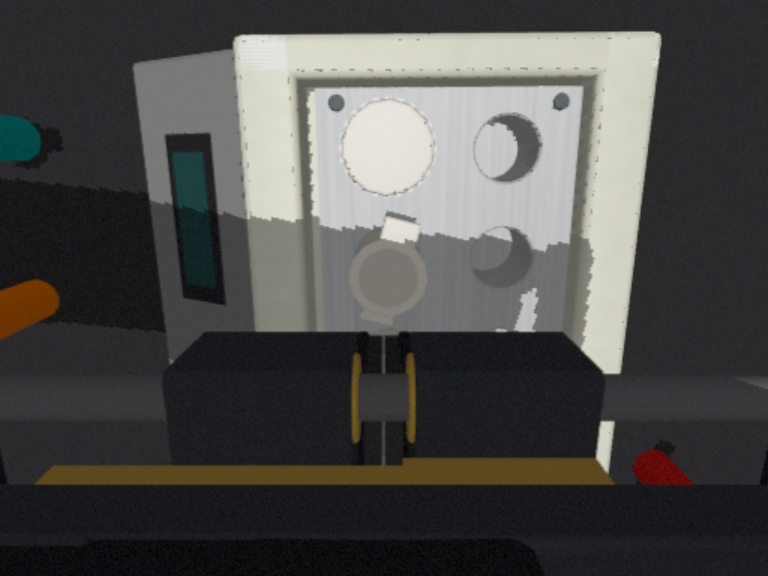

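{"method": "play_rows", "body": {"motion": "0 0 0 -0.6 0 0 0;0 0 0 -0.6 0 0 0;0 0 0 -0.4 0 0 0;0 0 0 -0.1 0 0 0;0 0 0 0 0 0 0;0 0 0 0 0 0 0;0 0 0 0 0 0.2 0;0 0 0 0 0 0.2 0"}}

```text
clock: 7.63
eef_pos: [0.5758, 0.0831, 0.1725]
tool_rot: [[-0.25, 0.968, -0.0], [0.968, 0.25, -0.003], [-0.002, -0.001, -1.0]]
force: [-1.0, 0.8, 1.6]
opening: 0.0006
```

```bash
python3 -c "
from h import *
delta(M(-12,29,152))
"
```

```text
t 7.6333 pos [0.5758 0.0831 0.1725] F [-1.016   0.8154  1.5839] open 0.0006367733787035469 q [-0.6928  0.256   0.5568  1.739  -0.142   1.188   0.155 ]
shift cm [-0.069   0.0295  2.0465] turn [-0.0008  0.0024 -0.0022] mixer x,y mm -12.277704258562432 29.741029494622623
```

{"method": "play_rows", "body": {"motion": "0 0 0 0 0 0.2 0;0 0 0 0 0 0.2 0;0 0 0 0 0 0.2 0;0 0 0 0 0 0.2 0;0 0 0 0 0 0.2 0;0 0 0 0 0 0.15 0;0 0 0 0 0 0.15 0;0 0 0 0 0 0.1 0"}}

```text
clock: 8.3
eef_pos: [0.5752, 0.0861, 0.157]
tool_rot: [[-0.253, 0.968, -0.001], [0.968, 0.253, -0.0], [0.0, -0.001, -1.0]]
force: [-0.9, 0.9, 1.7]
opening: 0.0005
```

```bash
python3 -c "
from h import *
delta(M(-12,29,152))
"
```

```text
t 8.3 pos [0.5752 0.0861 0.157 ] F [-0.908   0.8911  1.6515] open 0.0005142990026452569 q [-0.6907  0.2701  0.5517  1.7565 -0.1532  1.1587  0.1622]
shift cm [-0.3792  0.0096  0.5032] turn [-0.0008 -0.0001  0.0011] mixer x,y mm -12.096435194508247 32.79105504554552
```

{"method": "play_rows", "body": {"motion": "0 0 0 -0.1 0 0.1 0;0 0 0 -0.1 0 0.1 0;0 0 0 -0.05 0 0.1 0;0 0 0 0 0 0.1 0;0 0 0 0 0 0.08 0;0 0 0 0 0 0.05 0;0 0 0 0 0 0.05 0;0 0 0 0 0 0.05 0"}}

```text
clock: 8.97
eef_pos: [0.5769, 0.084, 0.1529]
tool_rot: [[-0.252, 0.968, 0.001], [0.968, 0.252, 0.003], [0.002, 0.002, -1.0]]
force: [-3.0, 0.9, 7.5]
opening: 0.0004
```

```bash
python3 -c "
from h import *
delta(M(-12,29,152))
"
```

```text
t 8.9667 pos [0.5769 0.084  0.1529] F [-3.0176  0.9289  7.4659] open 0.00040226483714106767 q [-0.6844  0.2752  0.5518  1.76   -0.1594  1.1486  0.1711]
shift cm [-0.1311 -0.1022  0.0868] turn [ 0.002  -0.0022  0.0006] mixer x,y mm -10.980173422456936 30.310218231217526
```

{"method": "play_rows", "body": {"motion": "0 0 0 0 -0.05 0.1 0;0 0 0 0 0 0.1 0;0 0 0 0 0 0.1 0;0 0 0 0 0 0.1 0;0 0 0 0 0 0.1 0;0 0 0 0 0 0.1 0;0 0 0 0 0 0.1 0;0 0 0 0 0 0.1 0"}}

```text
clock: 9.63
eef_pos: [0.577, 0.0842, 0.1527]
tool_rot: [[-0.251, 0.968, 0.003], [0.968, 0.251, 0.008], [0.007, 0.005, -1.0]]
force: [-5.5, 0.5, 12.6]
opening: 0.0003
```

```bash
python3 -c "
from h import *
delta(M(-12,29,152))
"
```

```text
t 9.6333 pos [0.577  0.0842 0.1527] F [-5.505   0.5399 12.5525] open 0.0002634600589707057 q [-0.6817  0.2735  0.5514  1.7623 -0.1646  1.1454  0.1749]
shift cm [-0.1478 -0.1123  0.0669] turn [ 0.0052 -0.0074 -0.0004] mixer x,y mm -10.879628073101356 30.472274395793892
```

{"method": "play_rows", "body": {"motion": "0 0 0 0 0 -0.5 0;0 0 0 0 0 -0.8 0;0.003 -0.005 0 0 0 -0.8 0;0.002 -0.002 0 -0.8 -0.1 -0.5 0;0 0 0 -0.9 0 0 0;0 0 0 -0.9 0 0 0;0 0 0 -0.7 0 0 0;0 0 0 -0.5 0 0 0"}}

```text
clock: 10.3
eef_pos: [0.5866, 0.0419, 0.1814]
tool_rot: [[-0.251, 0.968, 0.001], [0.968, 0.251, -0.002], [-0.003, 0.001, -1.0]]
force: [-0.1, -0.5, 0.2]
opening: 0.0006
```

```bash
python3 -c "
from h import *
delta(M(-12,-19,152))
s=bot.state();im=bot.snapshot('wrist')
cv2.imwrite('pics/w5.png',cv2.resize(im[:,:,::-1],(768,576)))
"
```

```text
t 10.3 pos [0.5866 0.0419 0.1814] F [-0.1021 -0.529   0.2331] open 0.0005892294051825955 q [-0.6353  0.2636  0.5797  1.7151 -0.1507  1.2072  0.236 ]
shift cm [-0.6071  0.0197  2.9401] turn [ 0.0005  0.0026 -0.0007] mixer x,y mm -12.207322224810273 -12.853950396052124
```

View pics/w5.png

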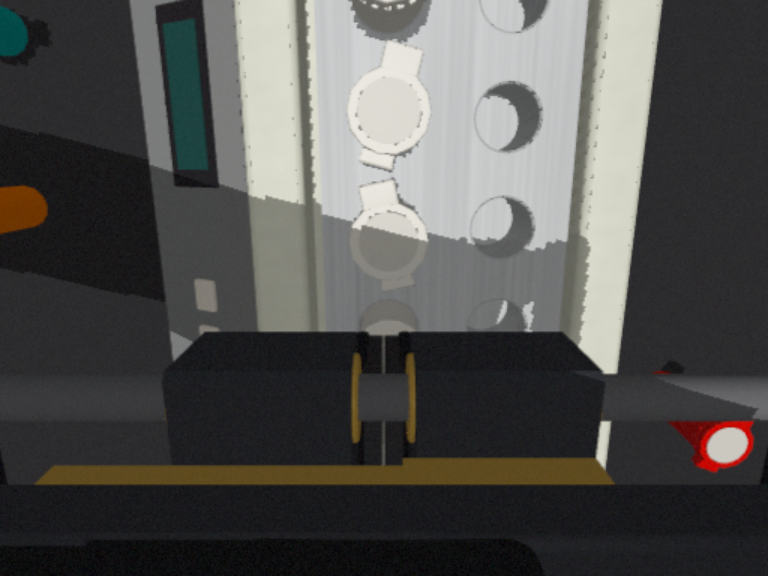

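{"method": "play_rows", "body": {"motion": "0 0 0 0 0 0 0;0 0 0 0 0 0 0;0 0 0 0 0 0.2 0;0 0 0 0 0 0.2 0;0 0 0 0 0 0.2 0;0 0 0 0 0 0.2 0;0 0 0 0 0 0.2 0;0 0 0 0 0 0.2 0"}}

```text
clock: 11.02
eef_pos: [0.5863, 0.0419, 0.1677]
tool_rot: [[-0.25, 0.968, -0.0], [0.968, 0.25, -0.002], [-0.001, -0.001, -1.0]]
force: [-2.3, 2.2, 3.7]
opening: 0.0003
```

```bash
python3 -c "
from h import *
delta(M(-12,-19,152))
"
```

```text
t 11.0167 pos [0.5863 0.0419 0.1677] F [-2.3127  2.183   3.7379] open 0.00028913741213348974 q [-0.631   0.2761  0.5769  1.7307 -0.1597  1.1825  0.2424]
shift cm [-0.6171  0.0506  1.5733] turn [-0.0006  0.0015 -0.0015] mixer x,y mm -12.487529024375219 -12.80544990236923
```

{"method": "play_rows", "body": {"motion": "0 0 0 -0.1 0 0.2 0;0 0 0 -0.1 0 0.2 0;0 0 0 -0.1 0 0.2 0;0 0 0 -0.05 0 0.2 0;0 0 0 -0.05 0 0.15 0;0 0 0 0 0 0.1 0;0 0 0 0 0 0.1 0;0 0 0 0 0 0.05 0"}}

```text
clock: 11.68
eef_pos: [0.5873, 0.0385, 0.1541]
tool_rot: [[-0.251, 0.968, -0.001], [0.968, 0.251, -0.001], [-0.001, -0.001, -1.0]]
force: [-0.8, 2.1, 2.5]
opening: 0.0008
```

```bash
python3 -c "
from h import *
delta(M(-12,-19,152))
"
```

```text
t 11.6833 pos [0.5873 0.0385 0.1541] F [-0.7648  2.0807  2.5135] open 0.0007796818793425516 q [-0.6212  0.291   0.575   1.744  -0.1704  1.1574  0.2576]
shift cm [-0.2744  0.0409  0.2115] turn [-0.0007  0.0007 -0.0004] mixer x,y mm -12.406390088860562 -16.2549372361197
```

{"method": "play_rows", "body": {"motion": "0 0 0 0 0 0.05 0;0 0 0 0 0 0.05 0;0 0 0 0 0 0.08 0;0 0 0 0 0 0.08 0;0 0 0 0 0 0.1 0;0 0 0 0 0 0.1 0;0 0 0 0 0 0.1 0;0 0 0 0 0 0.1 0"}}

```text
clock: 12.35
eef_pos: [0.5884, 0.0397, 0.1527]
tool_rot: [[-0.252, 0.968, 0.002], [0.968, 0.252, 0.003], [0.003, 0.003, -1.0]]
force: [-5.6, 1.5, 11.8]
opening: 0.0003
```

```bash
python3 -c "
from h import *
delta(M(-12,-19,152))
"
```

```text
t 12.35 pos [0.5884 0.0397 0.1527] F [-5.6001  1.4633 11.8463] open 0.0003092946313433642 q [-0.6195  0.2922  0.5738  1.7454 -0.1755  1.1518  0.2608]
shift cm [-0.3623 -0.0927  0.0733] turn [ 0.0032 -0.0027  0.    ] mixer x,y mm -11.075162619774044 -15.379242200554913
```

{"method": "play_rows", "body": {"motion": "0 0 0 0 0 -0.6 0;0 0 0 0 0 -1 0;0.002 -0.002 0 0 0 -1 0;0.002 -0.001 0 0 0 -1 0;0 0 0 -1 0 -0.3 0;0 0 0 -1.5 0 0 0;0 0 0 -1.5 0 0 0;0 0 0 -1 0 0 0"}}

```text
clock: 13.02
eef_pos: [0.6025, -0.0106, 0.1979]
tool_rot: [[-0.256, 0.967, 0.002], [0.967, 0.256, -0.002], [-0.002, 0.002, -1.0]]
force: [-0.0, -0.9, 0.3]
opening: 0.0007
```

```bash
python3 -c "
from h import *
delta(M(-12,-115,152))
"
```

```text
t 13.0167 pos [ 0.6025 -0.0106  0.1979] F [-0.0358 -0.9031  0.2815] open 0.0006695240281471384 q [-0.5565  0.2853  0.6072  1.6614 -0.1685  1.2459  0.3441]
shift cm [-4.7252 -0.2185  4.598 ] turn [0.0017 0.0022 0.0042] mixer x,y mm -10.089148059692095 -67.63750172947401
```

{"method": "play_rows", "body": {"motion": "0 0 0.004 -1.2 -0.05 0 0;0 0 0 -1.2 -0.05 0 0;0 0 0 -0.9 -0.05 0 0;0 0 0 -0.5 0 0 0;0 0 0 0 0 0 0;0 0 0 0 0 0 0;0 0 0 0 0 0.5 0;0 0 0 0 0 0.5 0"}}

```text
clock: 13.68
eef_pos: [0.612, -0.0554, 0.1886]
tool_rot: [[-0.246, 0.969, 0.004], [0.969, 0.246, -0.003], [-0.004, 0.003, -1.0]]
force: [-0.1, 1.1, 0.2]
opening: 0.0006
```

```bash
python3 -c "
from h import *
delta(M(-12,-115,152))
s=bot.state();im=bot.snapshot('wrist')
cv2.imwrite('pics/w6.png',cv2.resize(im[:,:,::-1],(768,576)))
"
```

```text
t 13.6833 pos [ 0.612  -0.0554  0.1886] F [-0.0865  1.0893  0.2425] open 0.0005535641277873051 q [-0.4863  0.3213  0.624   1.6452 -0.1939  1.2344  0.4259]
shift cm [-0.1505  0.0034  3.6613] turn [ 0.0028  0.004  -0.0056] mixer x,y mm -12.126648398296258 -113.34991991388179
```

View pics/w6.png

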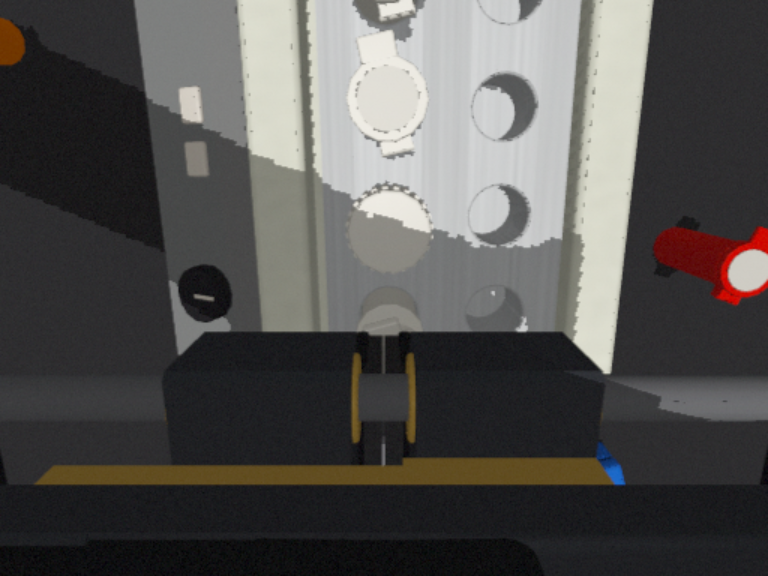

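{"method": "play_rows", "body": {"motion": "0 0 0 -0.1 0 0.2 0;0 0 0 0 0 0.2 0;0 0 0 0 0 0.2 0;0 0 0 0 0 0.2 0;0 0 0 0 0 0.2 0;0 0 0 0 0 0.2 0;0 0 0 0 0 0.2 0;0 0 0 0 0 0.2 0"}}

```text
clock: 14.4
eef_pos: [0.6116, -0.0533, 0.1694]
tool_rot: [[-0.25, 0.968, 0.001], [0.968, 0.25, -0.002], [-0.002, 0.001, -1.0]]
force: [-2.1, 3.0, 3.5]
opening: 0.0004
```

```bash
python3 -c "
from h import *
delta(M(-12,-115,152))
"
```

```text
t 14.4 pos [ 0.6116 -0.0533  0.1694] F [-2.1083  2.968   3.5325] open 0.00035706758516164465 q [-0.4825  0.3377  0.6175  1.667  -0.2055  1.2014  0.4354]
shift cm [-0.3695  0.      1.7427] turn [ 0.0009  0.002  -0.0018] mixer x,y mm -12.008830527143179 -111.27097801214614
```

{"method": "play_rows", "body": {"motion": "0 0 0 -0.1 0 0.2 0;0 0 0 -0.1 0 0.2 0;0 0 0 -0.1 0 0.2 0;0 0 0 -0.1 0 0.2 0;0 0 0 -0.1 0 0.15 0;0 0 0 -0.05 0 0.15 0;0 0 0 0 0 0.1 0;0 0 0 0 0 0.1 0"}}

```text
clock: 15.07
eef_pos: [0.6135, -0.0586, 0.1554]
tool_rot: [[-0.25, 0.968, 0.002], [0.968, 0.25, -0.001], [-0.001, 0.002, -1.0]]
force: [-1.1, 2.4, 2.4]
opening: 0.0004
```

```bash
python3 -c "
from h import *
delta(M(-12,-115,152))
"
```

```text
t 15.0667 pos [ 0.6135 -0.0586  0.1554] F [-1.0931  2.3668  2.3867] open 0.0004314308476974486 q [-0.4685  0.355   0.6145  1.6773 -0.2184  1.1767  0.4538]
shift cm [ 0.1831 -0.0474  0.3415] turn [ 0.0018  0.0011 -0.0013] mixer x,y mm -11.5342225451372 -116.82829039969755
```

{"method": "play_rows", "body": {"motion": "0 0 0 0 0 0.08 0;0 0 0 0 0 0.08 0;0 0 0 0 0 0.08 0;0 0 0 0 0 0.08 0;0 0 0 0 0 0.08 0;0 0 0 0 0 0.1 0;0 0 0 0 0 0.1 0;0 0 0 0 0 0.1 0"}}

```text
clock: 15.73
eef_pos: [0.6143, -0.0577, 0.1528]
tool_rot: [[-0.251, 0.968, 0.005], [0.968, 0.251, 0.002], [0.001, 0.005, -1.0]]
force: [-4.9, 1.4, 11.5]
opening: 0.0005
```

```bash
python3 -c "
from h import *
delta(M(-12,-115,152))
"
```

```text
t 15.7333 pos [ 0.6143 -0.0577  0.1528] F [-4.8828  1.4341 11.491 ] open 0.0004966208094913054 q [-0.4666  0.357   0.6127  1.6803 -0.2233  1.1697  0.4571]
shift cm [ 0.1217 -0.1483  0.0791] turn [ 0.0052 -0.0012 -0.0007] mixer x,y mm -10.52239211383016 -116.21924776862232
```

Stopped firmly at the same height as the others. Lift, retreat in −y (with the camera looking back) and verify.

{"method": "play_rows", "body": {"motion": "0 0 0 0 0 -0.6 0;0 0 0 0 0 -1.2 0;0.003 0 0 0 0 -1.5 0;0.002 0 0 0 0 -2 0;0 0 0 -0.8 0 -2 0;0 0 0 -1.2 0 -1 0;0 0 0 -1.2 0 0 0;0 0 0 -0.5 0 0 0"}}

```text
clock: 16.4
eef_pos: [0.6235, -0.0957, 0.2429]
tool_rot: [[-0.252, 0.968, 0.001], [0.968, 0.252, -0.002], [-0.002, 0.0, -1.0]]
force: [-0.4, -0.7, -0.1]
opening: 0.0007
```

{"method": "play_rows", "body": {"motion": "0 0 0 -0.6 0 0 0;0 0 0 -0.6 0 0 0;0 0 0 -0.6 0 0 0;0 0 0 0 0 0 0;0 0 0 0 0 0 0;0 0 0 0 0 0 0;0 0 0 0 0 0 0;0 0 0 0 0 0 0"}}

```text
clock: 17.07
eef_pos: [0.6268, -0.1159, 0.2389]
tool_rot: [[-0.25, 0.968, -0.005], [0.968, 0.25, -0.003], [-0.001, -0.006, -1.0]]
force: [0.0, -1.1, -0.5]
opening: 0.0001
```

```bash
python3 -c "
from h import *
s=bot.state();im=bot.snapshot('wrist');K,V=cam('wrist',s)
cv2.imwrite('pics/w7.png',cv2.resize(im[:,:,::-1],(768,576)))
for y,z in [(72,141),(24,141),(-24,141),(-72,152),(-120,141)]: print(y,proj(K,V,M(-12,y,z))*1.5)
a=bot.snapshot('scene')[:,:,::-1];cv2.imwrite('pics/s7.png',cv2.resize(a[125:345,130:370],None,fx=2.7,fy=2.7,interpolation=cv2.INTER_CUBIC))
delta(M(-12,-150,250))
"
```

```text
72 [ 385.8698 -323.7857]
24 [ 386.05   -174.6768]
-24 [386.2101 -42.2149]
-72 [386.3776  72.4327]
-120 [386.4821 182.7992]
t 17.1667 pos [ 0.6269 -0.1158  0.239 ] F [-0.3899  0.0697  0.2575] open 0.00020647682556316642 q [-0.3893  0.3513  0.653   1.5119 -0.2119  1.3556  0.5328]
shift cm [ 2.5601  0.0831 -1.106 ] turn [-0.0056  0.0012 -0.002 ] mixer x,y mm -12.944856378541953 -175.61206441545647
```

View pics/w7.png

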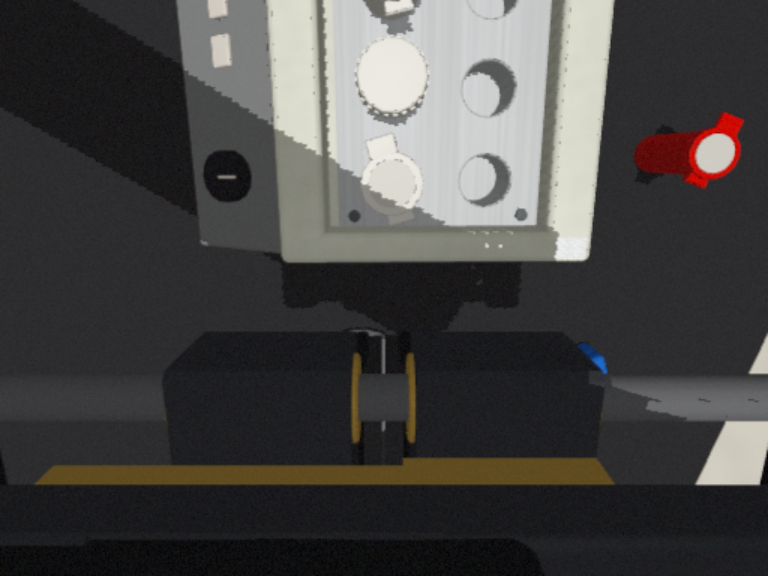

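View pics/s7.png

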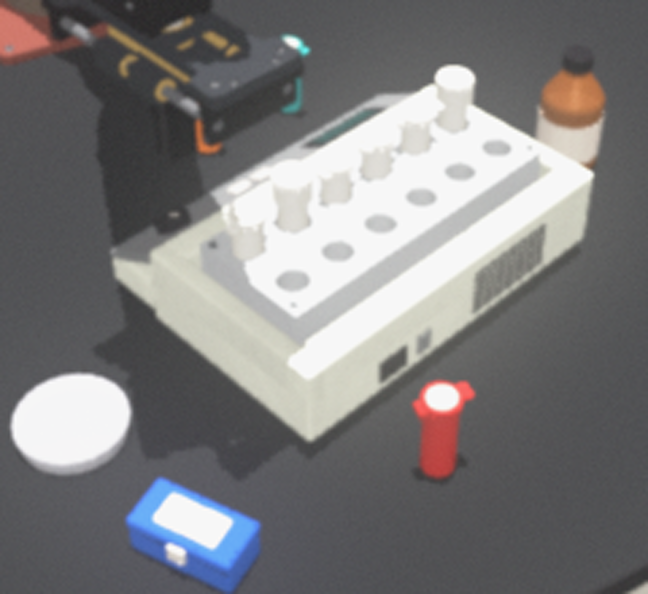

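```bash
python3 -c "
from h import *
print(bot.job_done(),bot.state()['clock'])"
```

```text
the job is handed in; nothing more can be done
the job is handed in; nothing more can be done
```

I pressed all four hinged lids shut (mixer y = 72, 24, −24 and −120 mm) and handed the job in after about 17 s.

**How:** I used the closed fingertips on each lid just toward its tab from the centre. I passed over the screw-capped vials at y = 120 and −72 mm without pressing on them.

**Force:** Each lid came to a firm stop with the TCP at about z = 152.5 mm, which matches the expected shut height of 152 mm. The highest readings were about 12 N vertical with 5–6 N sideways. Those are readings taken at the end of each move, so brief peaks within a move were not seen.

**Last checks:**
- The wrist pictures show all four lids flat, with the last one within about 3 mm of where a shut lid should appear.
- The final scene picture shows all six vials upright in their wells and the bottle, dish and slide box still standing where they were. I judged those three by eye and did not measure them.
- The arm was clear of everything when I handed in. No check failed or disagreed.

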